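# Turn the rotary bin and tip the grinding balls in with their like

## Task

Put the three steel balls from the tipping tray in with their like: fold the carousel's crank handle all the way out, turn the carousel until the compartment that already holds a steel ball sits squarely under the chute, and only then tip the tray so that all three balls run down the chute into it. Leave the carousel standing there with the handle folded out, and leave the other stock in the carousel and the things around it on the bench where they are.

Things in the scene. Friction and masses are not known exactly. Their poses are not given: they have to be found in the camera images.
- station: Fixed filling station. Origin on the bench top, on the carousel's axis. Along its y axis: tray at y -287 to -175 mm, steel chute (62 mm wide, sloping 35 degrees) down to the spout at y -46 to -102 mm. Two uprights (x +-39, y -158 to -192 mm, 214 mm high, the highest fixed part) on a foot plate (100 mm wide, 8 mm thick, y -145 to -310 mm).
- spout (a point): Centre of the spout's lower opening, 93 mm above the bench, 74 mm from the carousel's axis. The spout is a vertical steel shaft, outside 62 mm across the chute and 56 mm along it, top edge 155 mm high; balls fall straight down out of it.
- tray (a joint): Tilt of the tray about a level pivot (along station x) at its front lip, station y -175, z 200 mm. 0 = resting, floor sloping 5 degrees back so the balls stay in; grows to 0.85 as the rear swings up and towards the chute; from about 0.35 the balls roll out. Falls back to 0 when let go. About 5 N on the rear plate starts it.
- tray_edge (a point): Middle of the top edge of the tray's rear plate, on its rear face, 267 mm above the bench at rest, 119 mm behind the lip pivot (the plate leans 5 degrees back). The plate is 52 mm wide, 4 mm thick, 80 mm high; its rear face is free, to be pushed towards the chute (station +y).
- carousel: Round grey rotary bin, 230 mm across; origin on its vertical axis, 20 mm above the bench. Turns either way, stays where left (0.5 N at the rim turns it). Rim and dividers 70 mm above the bench, 4 mm thick, inner floor 25 mm. Dividers along its x and y axes make four equal quarter compartments. Hub 36 mm across, 76 mm high. The crank is on its +x side.
- comp0 (a point): Middle of the floor of one quarter compartment of the carousel, 74 mm from the axis, 25 mm above the bench (in the carousel's frame at x +, y +).
- comp1 (a point): Middle of the floor of one quarter compartment of the carousel, 74 mm from the axis, 25 mm above the bench (in the carousel's frame at x -, y +).
- comp2 (a point): Middle of the floor of one quarter compartment of the carousel, 74 mm from the axis, 25 mm above the bench (in the carousel's frame at x -, y -).
- comp3 (a point): Middle of the floor of one quarter compartment of the carousel, 74 mm from the axis, 25 mm above the bench (in the carousel's frame at x +, y -).
- crank (a joint): Fold of the crank handle on top of the carousel. 0 = folded: arm straight up from a hinge 40 mm from the carousel's axis, 82 mm above the bench. pi/2 = folded out: arm level, outward along the carousel's +x over a divider, knob standing up just beyond the rim. Past about 0.6 rad it drops the rest of the way by itself; before that it stays.
- crank_knob (a point): Centre of the free end of the black round knob (20 mm across, 33 mm long), 80 mm along the arm from the hinge, square to the arm. Folded: knob level, pointing in to the carousel's axis, 162 mm above the bench, end 3 mm from the axis. Folded out: upright, 120 mm from the axis, 86 to 119 mm above the bench; arm (8 x 12 mm) at 78 to 86 mm.
- ball1_center (a point): Centre of one of three loose polished steel grinding balls, 20 mm across, 33 g, that lie in the tipping tray.
- ball2_center (a point): Centre of one of three loose polished steel grinding balls, 20 mm across, 33 g, that lie in the tipping tray.
- ball3_center (a point): Centre of one of three loose polished steel grinding balls, 20 mm across, 33 g, that lie in the tipping tray.
- sample_ball_center (a point): Centre of the fourth such steel ball, 20 mm, lying in one of the four compartments: it marks the ball compartment.
- stopper: Black rubber stopper, cone 20 to 28 mm across, 28 mm high, in another compartment. Origin at the middle of its underside.
- vial: Small capped glass vial, 22 mm across, 36 mm high, in another compartment. Origin at the middle of its underside.
- stir_bar: White rod-shaped stir bar, 10 x 38 mm, in another compartment. Origin at its underside.
- reagent_jar: Bystander: amber glass jar with white cap, 56 mm across, 70 mm high. Origin at the middle of its underside.
- screw_cap: Bystander: white screw cap lying flat, 38 mm across, 15 mm high. Origin at the middle of its underside.
- beaker: Bystander: small open beaker, 64 mm across, 75 mm high. Origin at the middle of its underside.
- weigh_boat: Bystander: white square weighing boat, 70 x 70 x 18 mm. Origin at the middle of its underside.
- carton: Bystander: small cardboard carton, 60 x 90 x 35 mm. Origin at the middle of its underside.
- spare_vial: Bystander: capped glass vial standing on the bench, 26 mm across, 45 mm high. Origin at the middle of its underside.

How it is judged (in metres and radians):
On the way, in this order (a step that is already met when the one before it is completed fails the run):
1. the crank handle is folded out, with the balls still in the tray (value of joint crank above 1.45 rad and y of each of ball1_center, ball2_center, ball3_center in the frame of station below -0.175 m and height (world z) of each of ball1_center, ball2_center, ball3_center above 0.18 m), for 0.2 s.
2. the compartment with the steel ball stands still under the spout, within 20 mm, with the balls still in the tray (all of step 1 and angular speed of carousel below 0.05 rad/s and ((x of sample_ball_center in the frame of carousel above 0.004 m and y of sample_ball_center in the frame of carousel above 0.004 m and horizontal distance between sample_ball_center and carousel below 0.112 m and z of sample_ball_center in the frame of carousel below 0.05 m and horizontal distance between comp0 and spout below 0.02 m) or (x of sample_ball_center in the frame of carousel below -0.004 m and y of sample_ball_center in the frame of carousel above 0.004 m and horizontal distance between sample_ball_center and carousel below 0.112 m and z of sample_ball_center in the frame of carousel below 0.05 m and horizontal distance between comp1 and spout below 0.02 m) or (x of sample_ball_center in the frame of carousel below -0.004 m and y of sample_ball_center in the frame of carousel below -0.004 m and horizontal distance between sample_ball_center and carousel below 0.112 m and z of sample_ball_center in the frame of carousel below 0.05 m and horizontal distance between comp2 and spout below 0.02 m) or (x of sample_ball_center in the frame of carousel above 0.004 m and y of sample_ball_center in the frame of carousel below -0.004 m and horizontal distance between sample_ball_center and carousel below 0.112 m and z of sample_ball_center in the frame of carousel below 0.05 m and horizontal distance between comp3 and spout below 0.02 m))), for 0.2 s.
At the end, for the whole second after the job is handed in: All four steel balls lie at rest in one compartment, the middle of that compartment is within 20 mm (level) of the point under the spout, the carousel stands still, the crank handle is folded out (more than 1.45 rad of 1.57) and the stopper, the vial and the stir bar are still in the carousel (value of joint crank above 1.45 rad and angular speed of carousel below 0.05 rad/s and ((horizontal distance between comp0 and spout below 0.02 m and x of each of ball1_center, ball2_center, ball3_center, sample_ball_center in the frame of carousel above 0.004 m and y of each of ball1_center, ball2_center, ball3_center, sample_ball_center in the frame of carousel above 0.004 m and horizontal distance between each of ball1_center, ball2_center, ball3_center, sample_ball_center and carousel below 0.112 m and z of each of ball1_center, ball2_center, ball3_center, sample_ball_center in the frame of carousel below 0.05 m) or (horizontal distance between comp1 and spout below 0.02 m and x of each of ball1_center, ball2_center, ball3_center, sample_ball_center in the frame of carousel below -0.004 m and y of each of ball1_center, ball2_center, ball3_center, sample_ball_center in the frame of carousel above 0.004 m and horizontal distance between each of ball1_center, ball2_center, ball3_center, sample_ball_center and carousel below 0.112 m and z of each of ball1_center, ball2_center, ball3_center, sample_ball_center in the frame of carousel below 0.05 m) or (horizontal distance between comp2 and spout below 0.02 m and x of each of ball1_center, ball2_center, ball3_center, sample_ball_center in the frame of carousel below -0.004 m and y of each of ball1_center, ball2_center, ball3_center, sample_ball_center in the frame of carousel below -0.004 m and horizontal distance between each of ball1_center, ball2_center, ball3_center, sample_ball_center and carousel below 0.112 m and z of each of ball1_center, ball2_center, ball3_center, sample_ball_center in the frame of carousel below 0.05 m) or (horizontal distance between comp3 and spout below 0.02 m and x of each of ball1_center, ball2_center, ball3_center, sample_ball_center in the frame of carousel above 0.004 m and y of each of ball1_center, ball2_center, ball3_center, sample_ball_center in the frame of carousel below -0.004 m and horizontal distance between each of ball1_center, ball2_center, ball3_center, sample_ball_center and carousel below 0.112 m and z of each of ball1_center, ball2_center, ball3_center, sample_ball_center in the frame of carousel below 0.05 m)) and linear speed of each of ball1, ball2, ball3 below 0.05 m/s and horizontal distance between each of stopper, vial, stir_bar and carousel below 0.115 m and z of each of stopper, vial, stir_bar in the frame of carousel below 0.05 m); the robot touches nothing.
It fails at once if a bystander on the bench is moved by more than 30 mm (distance of any of reagent_jar, screw_cap, beaker, weigh_boat, carton, spare_vial from where it was at the start of the episode above 0.03 m).
It also fails if it takes over 67 s, if anything falls off the work surface, if the arm or the gripper's body presses on something with over 40 N, if the wrist force passes 120 N, or if a joint passes its speed limit or range.

## Robot

A 6-joint arm with a two-finger parallel gripper is mounted at the origin on the work surface. World frame = base frame: x ahead of the robot, y to its left, z up, the work surface at z = 0. Lengths are in m, angles in degrees, forces in N, time in s.
With the tool pointing down it reaches from about 0.25 to 0.725 m from the base axis. Payload 9.7 kg.
Tool frame: the origin (TCP) lies between the finger pads; the fingertips stand 25 mm ahead of it and the grasp point (between the pads) lies 6 mm ahead of it; z points along the fingers, y is the line along which they close (so a half turn about z gives the same grasp; the last joint's range is limited). The gripper opens to 85 mm and grips with 20 to 120 N. Pads are 22 mm wide; open, the fingers measure 114 mm over their backs; the gripper's body (76 mm by 85 mm) begins 54 mm behind the grasp point. The pads swing forward as they close: fully open they stand 13 mm farther back than shut.
Start: joints at [74.313, 4.979, 10.078, 95.1, 0, 90], TCP at [0.149, 0.53, 0.256] pointing down, gripper open.
Joint ranges: [-179.16, 179.16], [-48.56, 103.87], [-65.8, 70.77], [-126.05, 130.52], [-82.76, 87.17], [-180, 180]. Speed limits (degrees/s): [127.2, 127.2, 147.25, 180, 180, 180].

## Interface

Orientations are given as [roll, pitch, yaw] about the fixed x, y, z axes, in that order (R = Rz(yaw) Ry(pitch) Rx(roll)).
In Python, from workcell import bot gives the robot as it stands.
- The arm moves only by the shell command python3 drive.py 'ROWS' [FORCE]. ROWS is 1 to 5 rows, parted by semicolons, with the numbers parted by spaces; each row has 5 numbers: dx, dy, dz in fractions of the full range, 1 being 1 m, then a turn about the tool's z in a scale on which 1.0 is pi rad, then the finger opening in m; each row is the pose to reach, as a shift and turn from the pose commanded when the command began, along the tool's axes at that moment; what a row does not reach only later rows make up. A row lasts 1/12 s, in which the tool goes at most 0.0417 m and 7.16 degrees, less where a joint would pass 70% of its speed; a pose out of reach is approached as far as the arm can. The fingers move at their own pace and stop on an object; FORCE is the grip in N (left out, the last holds). Time passes only in rows, so rows that do not move let the fingers close. It prints the time, the measured TCP pose, the force, the opening and the grip force at its end. No shift or turn number may pass 1 either way. Input that does not fit is refused with a message, and nothing moves.
- bot.get_obs(): the state, without advancing time (a new reading comes with each control period).
- bot.camera(name): name is "scene" or "top" or "wrist"; returns the picture (480x640x3 uint8, blue, green, red); there is no depth.
- bot.camera_info(name): a dict with "mtx" (3x3 intrinsics, pixels), "extrinsics" (4x4, takes a point from camera to world coordinates). Camera axes: x right, y down, z forward; pixel columns grow to the right and rows downward; lengths in m; the calibration is good to about 2 mm. A picture is of the moment at which its call begins: read the wrist's pose just before it. camera_info takes no time and is no camera call; for the wrist camera it gives the pose at the moment of the call.
- bot.job_done(): hands the job in; it is judged then, once.
The state is a dict: "time": time; "q": joint angles; "qd": joint speeds; "joint_efforts": joint torques, N m; "ee_pos": TCP position; "tcp_rot": TCP orientation; "wrist_force": force on the tool from outside, world axes, zero at the start; "torque": the same for the moment, N m; "opening": finger opening in m; "grasp_force": force on a finger pad.
Only numpy, scipy, OpenCV 4.12 (cv2) and the standard library are available. Lean on these libraries where they do the work, as an engineer would, in place of code of your own. Each camera call takes 0.05 s, during which the arm holds its last target. There are 200 camera calls.

## Working session

There is one attempt and no reset: what is moved stays moved. The work goes in short steps, Python scripts to look and compute and a shell command to move; the robot and the scene stay as the last step left them, time stands still between calls to the robot, and variables do not carry over. Pictures are saved under pics/ and viewed, at most 10 in all, crops included, and the job is handed in when it is done.

```bash
ls; mkdir -p pics; python3 - <<'E'
from workcell import bot
import cv2
for n in ("scene","top"):
    im=bot.camera(n); cv2.imwrite(f"pics/{n}0.png",im)
    i=bot.camera_info(n); print(n,i["mtx"],i["extrinsics"])
o=bot.get_obs(); print(o)
E
```

```text
drive.py
pics
workcell.py
scene [[565.16891431   0.         319.69411407]
 [  0.         565.16891431 239.36322496]
 [  0.           0.           1.        ]] [[-0.30257815  0.63776636 -0.70830822  1.41799703]
 [ 0.95293014  0.21743362 -0.21129783  0.31702442]
 [ 0.01925137 -0.73890236 -0.67353745  0.96232997]
 [ 0.          0.          0.          1.        ]]
top [[621.03051466   0.         317.19865172]
 [  0.         621.03051466 238.15885042]
 [  0.           0.           1.        ]] [[-0.00933432 -0.98308686  0.18290186  0.37483935]
 [-0.99994923  0.00848251 -0.00543895  0.06693409]
 [ 0.00379549 -0.18294334 -0.98311613  1.25350728]
 [ 0.          0.          0.          1.        ]]
{'time': 0.1, 'q': array([ 7.43133374e+01,  5.00542722e+00,  1.00368963e+01,  9.50990719e+01,
       -2.21553956e-03,  9.00007648e+01]), 'qd': array([ 0.02119476,  0.01442363,  0.0560818 ,  0.01567914, -0.09117634,
       -0.0737156 ]), 'joint_efforts': array([ 3.96957903e-04, -5.21561873e+01,  4.65654051e+01,  1.60446041e-02,
       -1.12783229e-05,  7.14502249e-06]), 'ee_pos': array([0.14866572, 0.52933095, 0.25565935]), 'tcp_rot': array([-1.79932397e+02,  2.21644039e-03,  1.64312575e+02]), 'wrist_force': array([ 0.64919585,  0.21705201, -1.05919659]), 'torque': array([-0.01808398, -0.05070307, -0.03274882]), 'grasp_force': 0.0, 'opening': 0.08491779654174576}
```

View pics/scene0.png

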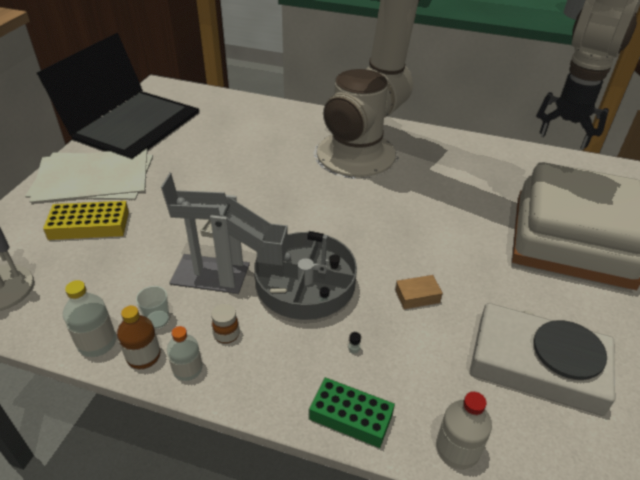

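View pics/top0.png

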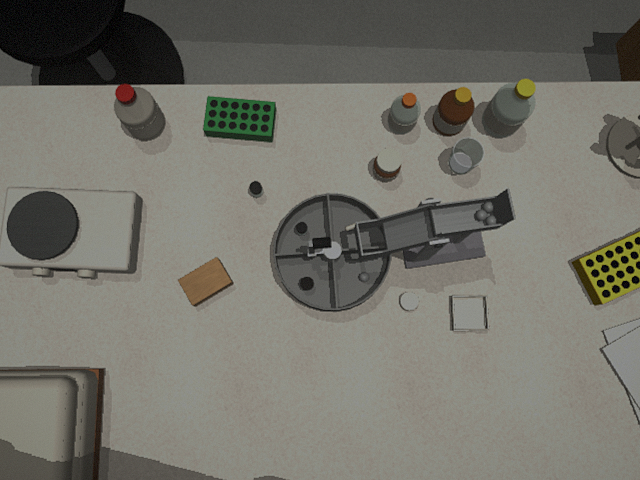

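The scene view shows the station, carousel (about 306,272) and bystanders. In the top view the carousel centre is at about (331,252), the steel ball at (364,277), the crank at (321,243), and the tray with its balls at (487,214). I'll zoom in.

```bash
python3 - <<'E'
import cv2
im=cv2.imread("pics/top0.png")[150:350,260:527]
cv2.imwrite("pics/c1.png",cv2.convertScaleAbs(cv2.resize(im,None,fx=2.99,fy=2.99,interpolation=cv2.INTER_CUBIC),alpha=1.5))
E
cat > h.py <<'E'
import numpy as np
from workcell import bot
def ray(n,u,v):
    i=bot.camera_info(n);E=i["extrinsics"];d=E[:3,:3]@np.linalg.solve(i["mtx"],[u,v,1.]);return E[:3,3],d
def onz(n,u,v,z):
    c,d=ray(n,u,v);return c+d*(z-c[2])/d[2]
def proj(n,P):
    i=bot.camera_info(n);E=i["extrinsics"];p=i["mtx"]@(E[:3,:3].T@(np.asarray(P,float)-E[:3,3]));return p[:2]/p[2]
E
```

```text
(no output)
```

View pics/c1.png

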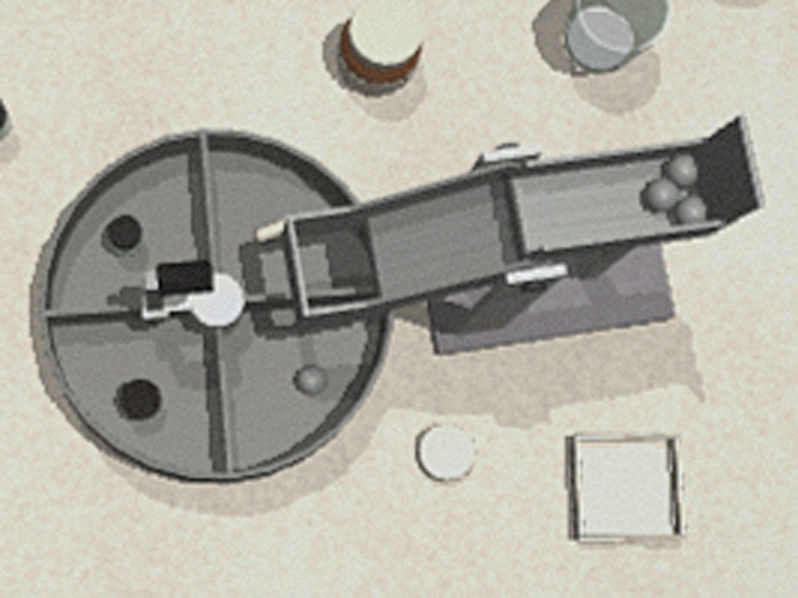

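The crop shows the dividers ending at about (204,133), (225,474) and (48,315), and the hub at (216,300). The folded crank lies on the left side of the hub, with its knob at (186,277). The steel ball is in the lower right quarter at (312,380), the spout top covers (290,218) to (380,298), and the tray's rear edge runs from (742,117) to (763,206).

```bash
python3 - <<'E'
from h import *
import cv2
np.set_printoptions(precision=4,suppress=True)
def C(x,y,z): return onz("top",x/2.99+260,y/2.99+150,z)
t,b,l=[C(*p,.07) for p in((204,133),(225,475),(47,315))]
print("div",t,b,l, "mid",(t+b)/2, np.linalg.norm(t-b))
# rim contour: non-bench mask not simple -> ellipse from hand points? use hub white
im=cv2.imread("pics/top0.png");hsv=cv2.cvtColor(im,cv2.COLOR_BGR2HSV)
print("hub",C(217,300,.076))
sp=[C(*p,.155) for p in((290,218),(303,313),(380,298),(366,212))]
print("spout",*sp,np.mean(sp,0))
e=[C(*p,.267) for p in((742,117),(763,206))];print("edge",*e,np.mean(e,0),np.linalg.norm(e[0]-e[1]))
c=(t+b)/2; a=np.mean(e,0)
m=c
print("station +y dir (edge->axis)",(m-a)[:2]/np.linalg.norm((m-a)[:2]),"dist",np.linalg.norm((m-a)[:2]),"exp .294", "edge normal",np.degrees(np.arctan2(*(e[0]-e[1])[:2][::-1])))
y=(m-a)[:2];print("st y ang",np.degrees(np.arctan2(y[1],y[0])), "spout ang", np.degrees(np.arctan2(*(np.mean(sp,0)-m)[:2][::-1])))
print("ball",C(312,380,.035),"knob",C(186,277,.162), "hinge",C(152,303,.082))
d=(t-b)[:2];print("divider ang",np.degrees(np.arctan2(d[1],d[0])))
d=(l-m)[:2];print("left div ang",np.degrees(np.arctan2(d[1],d[0])))
for n,p in dict(jar=(388,35,.07),cap=(446,452,.015),boat=(625,487,.018),svial=(-12,112,.045)).items(): print(n,C(*p))
for p in((455,160),(468,163)):print("beaker",onz("top",*p,.0))
for p in((180,281),(216,258),(233,288),(196,305)):print("carton",onz("top",*p,.035))
E
```

```text
div [0.6821 0.0379 0.07  ] [0.4582 0.0274 0.07  ] [0.562  0.1407 0.07  ] mid [0.5702 0.0326 0.07  ] 0.22414466257502802
hub [0.5699 0.0311 0.076 ]
spout [ 0.6066 -0.0113  0.155 ] [ 0.5484 -0.0179  0.155 ] [ 0.5571 -0.0643  0.155 ] [ 0.6099 -0.0574  0.155 ] [ 0.5805 -0.0377  0.155 ]
edge [ 0.6375 -0.2528  0.267 ] [ 0.5875 -0.261   0.267 ] [ 0.6125 -0.2569  0.267 ] 0.05073026882586617
station +y dir (edge->axis) [-0.1448  0.9895] dist 0.29262076680501553 exp .294 edge normal 9.255184686568672
st y ang 98.3228766099572 spout ang -81.60874604427055
ball [ 0.5226 -0.0321  0.035 ] knob [0.5697 0.052  0.162 ] hinge [0.5673 0.0729 0.082 ]
divider ang 2.689562832689327
left div ang 94.31588867621288
jar [ 0.7481 -0.0851  0.07  ]
cap [ 0.476  -0.1219  0.015 ]
boat [ 0.4515 -0.2393  0.018 ]
svial [0.7043 0.1823 0.045 ]
beaker [ 0.7728 -0.2315  0.    ]
beaker [ 0.766  -0.2585  0.    ]
carton [0.5181 0.3311 0.035 ]
carton [0.5633 0.2612 0.035 ]
carton [0.5033 0.2266 0.035 ]
carton [0.4707 0.2984 0.035 ]
```

Checks pass: divider span is 224 mm, the edge is 293 mm from the axis (294 expected), and the plate is 51 mm wide. The axis is at (0.570, 0.032), the crank at 93° and the spout at -81.7°. The sample ball is in comp1 at -132°, so the carousel has to turn by +50°. First I'll shut the fingers and travel to the space behind the knob's end.

The manual's scale: turns go in shares of pi rad. Converting my numbers, 35 degrees / 180 = 0.1944.

```bash
cat >> h.py <<'E'
from scipy.spatial.transform import Rotation as Ro
def go(x,y,z,yaw=None):
    o=bot.get_obs();R=Ro.from_euler("xyz",o["tcp_rot"],degrees=True).as_matrix()
    d=R.T@(np.array([x,y,z])-o["ee_pos"])
    t=0 if yaw is None else -((yaw-o["tcp_rot"][2]+180)%360-180)
    print("shift",d.round(4),"turn",round(t,1),"at",o["ee_pos"].round(4),"yaw",o["tcp_rot"].round(1),"t",round(o["time"],2),"q",o["q"].round(0))
E
python3 drive.py '-0.027 -0.019 0 0 0;-0.054 -0.038 0 0 0;-0.081 -0.057 0 0 0;-0.109 -0.076 0 0 0;-0.136 -0.095 0 0 0' 20
python3 drive.py '-0.027 -0.019 0 0 0;-0.054 -0.038 0 0 0;-0.081 -0.057 0 0 0;-0.109 -0.076 0 0 0;-0.136 -0.095 0 0 0'
python3 drive.py '-0.027 -0.019 0 0 0;-0.054 -0.038 0 0 0;-0.081 -0.057 0 0 0;-0.109 -0.076 0 0 0;-0.136 -0.095 0 0 0'
python3 drive.py '-0.027 -0.019 0 0.0389 0;-0.054 -0.038 0 0.0778 0;-0.081 -0.057 0 0.1167 0;-0.109 -0.076 0 0.1556 0;-0.136 -0.095 0 0.1944 0'
python3 -c "
from h import *
go(.571,.016,.256,93.2)"
```

```text
time: 0.52
ee_pos: [0.2546, 0.3999, 0.2559]
tcp_rot: [-180.0, -0.0, 164.3]
wrist_force: [-0.2, 1.1, 0.0]
opening: 0.0255
grasp_force: 0.0
time: 0.93
ee_pos: [0.3599, 0.2715, 0.2561]
tcp_rot: [-180.0, -0.0, 164.3]
wrist_force: [0.2, 1.6, 1.3]
opening: -0.0002
grasp_force: 0.0
time: 1.35
ee_pos: [0.4652, 0.1432, 0.2561]
tcp_rot: [-180.0, -0.0, 164.3]
wrist_force: [-0.5, 1.0, 0.2]
opening: 0.0
grasp_force: 0.0
time: 1.77
ee_pos: [0.5705, 0.015, 0.2559]
tcp_rot: [-180.0, -0.0, 129.0]
wrist_force: [-0.5, 0.3, 0.1]
opening: 0.0
grasp_force: 0.0
shift [ 0.0005  0.0011 -0.0001] turn 35.8 at [0.5705 0.015  0.2559] yaw [-180.   -0.  129.] t 1.77 q [ 2.  8. 13. 95.  0. 53.]
```

Converted, 35.6 degrees / 180 = 0.1978.

```bash

python3 drive.py '0 0 0 0.0389 0;0 0 0 0.0778 0;0 0 0 0.1167 0;0 0 0 0.1556 0;0 0 0 0.1978 0' | grep -v grasp
python3 drive.py '0 0 0.025 0 0;0 0 0.05 0 0;0 0 0.075 0 0;0 0 0.086 0 0;0 0 0.086 0 0' | grep -v grasp
python3 - <<'E'
from h import *
import cv2
go(.571,.016,.17,93.2)
cv2.imwrite("pics/s1.png",cv2.resize(bot.camera("scene")[190:330,220:400],None,fx=4,fy=4,interpolation=cv2.INTER_CUBIC))
E
```

```text
time: 2.18
ee_pos: [0.5696, 0.0164, 0.2557]
tcp_rot: [-179.9, -0.0, 93.8]
wrist_force: [-0.2, 0.1, -0.0]
opening: -0.0001
time: 2.6
ee_pos: [0.5683, 0.0165, 0.1672]
tcp_rot: [-179.7, -0.0, 94.2]
wrist_force: [-0.7, -0.1, -0.5]
opening: -0.0
shift [-0.0007  0.0026 -0.0028] turn 1.0 at [0.5683 0.0165 0.1672] yaw [-179.7   -0.    94.2] t 2.6 q [ 2.  7.  2. 86. -0. 88.]
```

View pics/s1.png

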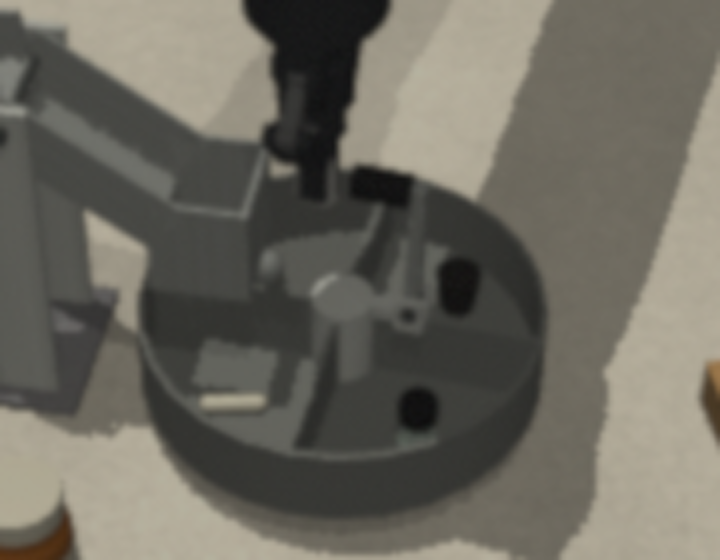

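The picture shows the closed fingertips (318,190) just behind the knob's free end (355,182), clear of the spout. I'll push outward along tool x.

```bash

python3 drive.py '0.009 0 0 0 0;0.018 0 0 0 0;0.027 0 0 0 0;0.036 0 0 0 0;0.045 0 0 0 0' | grep -v grasp
python3 drive.py '0.009 0 0 0 0;0.018 0 0 0 0;0.027 0 0 0 0;0.036 0 0 0 0;0.04 0 0 0 0' | grep -v grasp
python3 drive.py '0 0 0 0 0;0 0 0 0 0;0 0 -0.02 0 0;0 0 -0.04 0 0;0 0 -0.06 0 0' | grep -v grasp
python3 - <<'E'
from h import *
import cv2
go(.571,.016,.17,93.2)
cv2.imwrite("pics/s2.png",cv2.resize(bot.camera("scene")[190:330,220:400],None,fx=4,fy=4,interpolation=cv2.INTER_CUBIC))
cv2.imwrite("pics/t2.png",bot.camera("top"))
E
```

```text
time: 3.07
ee_pos: [0.5666, 0.0628, 0.171]
tcp_rot: [179.9, -0.0, 94.2]
wrist_force: [0.0, 0.8, -0.3]
opening: -0.0
time: 3.48
ee_pos: [0.5634, 0.1027, 0.1702]
tcp_rot: [-180.0, -0.0, 94.2]
wrist_force: [0.2, 0.8, -0.5]
opening: -0.0001
time: 3.9
ee_pos: [0.5633, 0.1008, 0.2308]
tcp_rot: [-180.0, 0.0, 94.1]
wrist_force: [0.2, 0.4, 0.5]
opening: -0.0003
shift [-0.0851  0.0016  0.0608] turn 0.9 at [0.5633 0.1008 0.2308] yaw [-180.     0.    94.1] t 3.9 q [10.  8. 10. 93. -0. 96.]
```

View pics/s2.png

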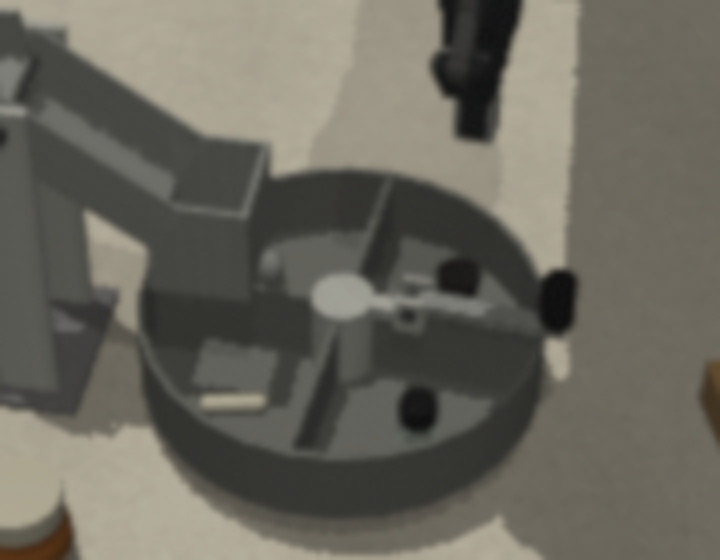

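The handle is folded out, with the knob upright at crop (557,300) just beyond the rim. Next I'll check the knob's position.

```bash
python3 - <<'E'
from h import *
p=onz("scene",220+557/4-.4,190+300/4-.4,.1025);print(p, np.hypot(*(p[:2]-[.5702,.0322])),np.degrees(np.arctan2(p[1]-.0322,p[0]-.5702)))
go(p[0],p[1],.2)
go(p[0],p[1],.118)
E
```

```text
[0.56353847 0.15172987 0.1025    ] 0.11971535354873487 93.18985722932908
shift [0.0507 0.0025 0.0338] turn 0 at [0.5646 0.101  0.2338] yaw [179.7  -0.   94.1] t 4.0 q [10.  8. 10. 93. -0. 96.]
shift [0.0506 0.0021 0.1158] turn 0 at [0.5646 0.101  0.2338] yaw [179.7  -0.   94.1] t 4.0 q [10.  8. 10. 93. -0. 96.]
```

```bash

python3 drive.py '0.025 0.001 0 0 0.085;0.05 0.002 0 0 0.085;0.05 0.002 0 0 0.085;0.05 0.002 0 0 0.085;0.05 0.002 0 0 0.085' | grep -E "pos|open"
python3 drive.py '0 0 0.02 0 0.085;0 0 0.045 0 0.085;0 0 0.07 0 0.085;0 0 0.095 0 0.085;0 0 0.11 0 0.085' | grep -E "pos|open"
python3 drive.py '0 0 0 0 0.05;0 0 0 0 0.03;0 0 0 0 0.01;0 0 0 0 0.01;0 0 0 0 0.01' 20
python3 -c "
from h import *
go(.5636,.1517,.12,93.2)"
```

```text
ee_pos: [0.5618, 0.1509, 0.2297]
opening: 0.0606
ee_pos: [0.561, 0.1499, 0.1173]
opening: 0.0851
time: 5.25
ee_pos: [0.5626, 0.1513, 0.1217]
tcp_rot: [179.9, -0.0, 94.1]
wrist_force: [-0.0, -0.5, -0.1]
opening: 0.0251
grasp_force: 0.0
shift [0.0003 0.001  0.0017] turn 0.9 at [0.5626 0.1513 0.1217] yaw [179.9  -0.   94.1] t 5.25 q [ 15.   9.  -1.  80.  -0. 101.]
```

Converted, -25 degrees / 180 = -0.1389.

```bash

python3 drive.py '0 0 0 0 0.01;0 0 0 0 0.01;0 0 0 0 0.01' 20 | grep -E "force|open"
python3 drive.py '-0.0005 -0.0105 0 -0.0278 0.01;-0.0018 -0.0208 0 -0.0556 0.01;-0.0041 -0.0311 0 -0.0833 0.01;-0.0072 -0.041 0 -0.1111 0.01;-0.0112 -0.0507 0 -0.1389 0.01'
python3 -c "
from h import *
go(.474,.104,.12,143.3)"
```

```text
wrist_force: [-0.3, -0.8, 6.4]
opening: 0.0191
grasp_force: 22.2
time: 5.92
ee_pos: [0.5126, 0.1363, 0.1216]
tcp_rot: [179.9, 0.1, 119.4]
wrist_force: [2.4, -5.1, 5.7]
opening: 0.0194
grasp_force: 22.3
shift [-0.0092 -0.0495  0.0015] turn -23.9 at [0.5126 0.1363 0.1216] yaw [1.799e+02 1.000e-01 1.194e+02] t 5.92 q [15.  2. -8. 80. -0. 76.]
```

Converted, -24 degrees / 180 = -0.1333.

```bash

python3 drive.py '-0.0005 -0.0105 0 -0.0278 0.01;-0.0018 -0.0208 0 -0.0556 0.01;-0.0041 -0.0311 0 -0.0833 0.01;-0.0072 -0.041 0 -0.1111 0.01;-0.0105 -0.0497 0 -0.1333 0.01' | grep -E "pos|force"
python3 drive.py '0 0 0 0 0.01;0 0 0 0 0.01;0 0 0 0 0.085;0 0 0 0 0.085;0 0 0 0 0.085'
python3 drive.py '0 0 0 0 0.085;0 0 -0.03 0 0.085;0 0 -0.07 0 0.085;0 0 -0.11 0 0.085;0 0 -0.15 0 0.085'
python3 - <<'E'
from h import *
import cv2
im=bot.camera("top");cv2.imwrite("pics/t3.png",im)
cv2.imwrite("pics/c3.png",cv2.convertScaleAbs(cv2.resize(im[150:350,260:527],None,fx=2.99,fy=2.99,interpolation=cv2.INTER_CUBIC),alpha=1.5))
go(.5,0,.3)
E
```

```text
ee_pos: [0.4748, 0.1026, 0.1216]
wrist_force: [7.9, -4.4, 3.1]
grasp_force: 22.0
time: 6.75
ee_pos: [0.4736, 0.1033, 0.12]
tcp_rot: [-180.0, -0.0, 143.2]
wrist_force: [0.7, -0.2, -0.3]
opening: 0.055
grasp_force: 0.0
time: 7.17
ee_pos: [0.4733, 0.1032, 0.2716]
tcp_rot: [-180.0, -0.0, 143.2]
wrist_force: [1.5, -0.5, -0.1]
opening: 0.0849
grasp_force: 0.0
shift [-0.0824 -0.0675 -0.0201] turn 0 at [0.4747 0.1035 0.2799] yaw [179.6   0.3 143.2] t 7.22 q [12. -4.  4. 97.  0. 49.]
```

View pics/c3.png

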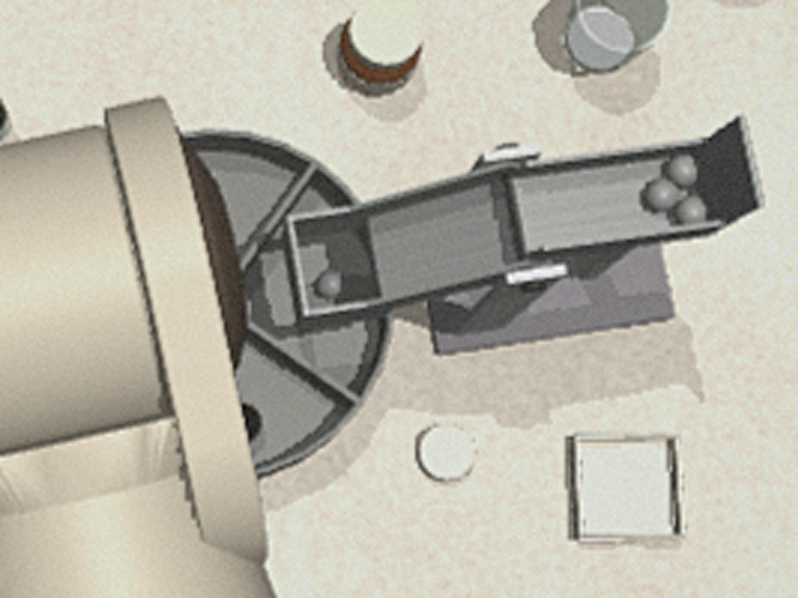

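The steel ball (330,285) is visible through the spout shaft. The dividers end at (310,167) and (355,402), on either side of the spout, and the three balls are still in the tray. Now I'll check the angle and move round to behind the tray.

Converted, 35 degrees / 180 = 0.1944.

```bash

python3 drive.py '-0.024 -0.0325 -0.02 0 0;-0.048 -0.065 -0.02 0 0;-0.072 -0.0975 -0.02 0 0;-0.096 -0.13 -0.02 0 0;-0.119 -0.1625 -0.02 0 0' | grep -E "pos|open"
python3 drive.py '-0.024 -0.0325 0 0.0389 0;-0.048 -0.065 0 0.0778 0;-0.072 -0.0975 0 0.1167 0;-0.096 -0.13 0 0.1556 0;-0.119 -0.1625 0 0.1944 0' | grep -E "pos|open"
python3 - <<'E'
from h import *
def C(x,y,z): return onz("top",x/2.99+260,y/2.99+150,z)
print([np.degrees(np.arctan2(*(C(*p,.07)-[.5702,.0322,0])[:2][::-1])) for p in((310,167),(354,402))],"want -36.7 -126.7")
go(.617,-.285,.30,98.3)
E
```

```text
ee_pos: [0.4713, -0.0999, 0.2902]
opening: 0.0248
ee_pos: [0.469, -0.3016, 0.2899]
opening: 0.0001
[np.float64(-35.663465948808486), np.float64(-126.96415969974477)] want -36.7 -126.7
shift [-0.0294  0.146  -0.0101] turn 9.5 at [ 0.469  -0.3016  0.2899] yaw [-180.    -0.   107.8] t 8.05 q [-33.   7.  16.  99.   0.  39.]
```

Converted, 9.5 degrees / 180 = 0.0528.

```bash

python3 drive.py '-0.007 0.036 0 0.0278 0;-0.015 0.073 0 0.0528 0;-0.022 0.11 0 0.0528 0;-0.029 0.146 0 0.0528 0;-0.029 0.146 0.015 0.0528 0' | grep -E "pos|open|rot"
python3 - <<'E'
from h import *
import cv2
im=bot.camera("scene");cv2.imwrite("pics/s4.png",cv2.resize(im[100:300,120:320],None,fx=3,fy=3,interpolation=cv2.INTER_CUBIC))
go(.6155,-.278,.275,98.3)
E
```

```text
ee_pos: [0.6247, -0.2815, 0.2728]
tcp_rot: [179.9, -0.0, 98.8]
opening: -0.0
shift [ 0.0042 -0.0051 -0.0063] turn 0.5 at [ 0.6211 -0.2814  0.2687] yaw [-179.8   -0.2   98.8] t 8.52 q [-24.  26.  37. 101.   0.  57.]
```

View pics/s4.png

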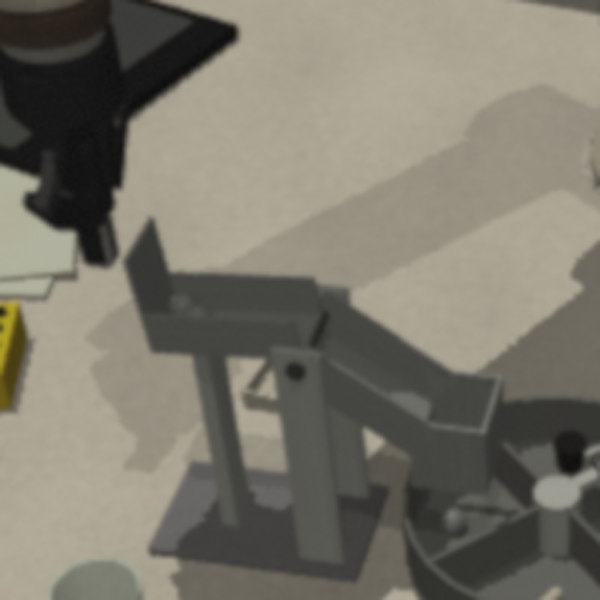

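The fingertips (100,255) stand just behind the tray's rear plate (140,260), at the right height. I'll push along the plate's arc.

```bash

python3 drive.py '0.009 0 0 0 0;0.018 0 0 0 0;0.025 0 -0.011 0 0;0.031 0 -0.022 0 0;0.039 0 -0.032 0 0' | grep -E "pos|force"
python3 drive.py '0.005 0 -0.005 0 0;0.0095 0 -0.01 0 0;0.015 0 -0.015 0 0;0.021 0 -0.019 0 0;0.029 0 -0.025 0 0' | grep -E "pos|force"
python3 drive.py '0.008 0 -0.005 0 0;0.017 0 -0.009 0 0;0.017 0 -0.009 0 0;0.017 0 -0.009 0 0;0.017 0 -0.009 0 0' | grep -E "pos|force"
python3 drive.py '0 0 0 0 0;0 0 0 0 0;0 0 0 0 0;0 0 0 0 0;0 0 0 0 0' | grep -E "pos|force"
python3 - <<'E'
from h import *
import cv2
im=bot.camera("scene")[100:320,120:360];cv2.imwrite("pics/s5.png",cv2.resize(im,None,fx=2.5,fy=2.5,interpolation=cv2.INTER_CUBIC))
E
```

```text
ee_pos: [0.6098, -0.2431, 0.311]
wrist_force: [2.2, -2.2, -0.1]
grasp_force: 1.1
ee_pos: [0.6058, -0.2148, 0.3334]
wrist_force: [-2.1, -1.8, 1.9]
grasp_force: 1.0
ee_pos: [0.6042, -0.1979, 0.3418]
wrist_force: [-1.9, -4.6, 5.9]
grasp_force: 3.4
ee_pos: [0.6043, -0.1983, 0.3416]
wrist_force: [-1.0, -3.7, 7.0]
grasp_force: 3.4
```

View pics/s5.png

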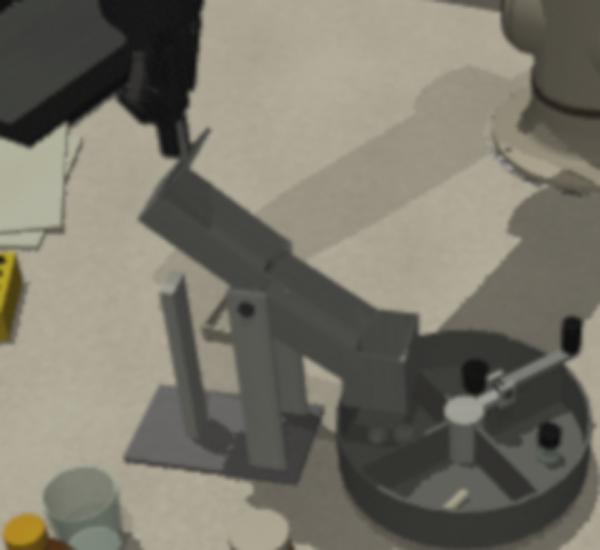

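The tray is tipped and empty, and balls are visible in the compartment under the spout at (380,433) and (403,435). I'll let the tray back down gently, back off, and look from above.

```bash

python3 drive.py '-0.017 0 0.009 0 0;-0.03 0 0.018 0 0;-0.046 0 0.034 0 0;-0.058 0 0.048 0 0;-0.067 0 0.064 0 0' | grep -E "pos|force"
python3 drive.py '-0.01 0 0.002 0 0;-0.025 0 0 0 0;-0.035 0 -0.01 0 0;-0.035 0 -0.01 0 0;-0.035 0 -0.01 0 0' | grep -E "pos|force"
python3 - <<'E'
from h import *
import cv2
a=bot.camera("top")[150:350,260:527];b=bot.camera("scene")[190:330,190:390]
a=cv2.resize(a,(534,400),interpolation=cv2.INTER_CUBIC);b=cv2.resize(b,(260,182))
b=cv2.copyMakeBorder(b,0,218,0,0,cv2.BORDER_CONSTANT)
cv2.imwrite("pics/f6.png",cv2.convertScaleAbs(np.hstack([a,b]),alpha=1.5))
E
```

```text
ee_pos: [0.6151, -0.2675, 0.2762]
wrist_force: [3.5, -12.0, 5.5]
grasp_force: 6.2
ee_pos: [0.6199, -0.2991, 0.2864]
wrist_force: [0.4, 0.4, 1.3]
grasp_force: 0.0
```

View pics/f6.png

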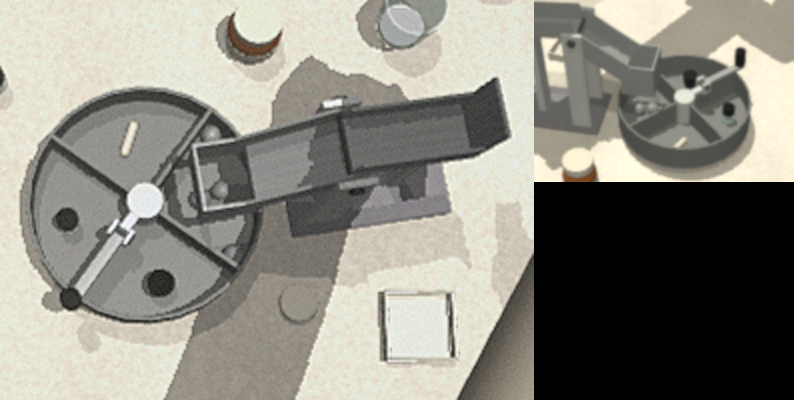

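The tray and chute look empty. I can see balls at (211,132), (220,188) and (232,252), all between the two dividers, and something partly hidden at (193,200). One last enlarged look will confirm the fourth ball and that all of them are at rest.

```bash

python3 drive.py '-0.035 0 -0.01 0 0;-0.035 0 -0.01 0 0;-0.035 0 -0.01 0 0;-0.035 0 -0.01 0 0;-0.035 0 -0.01 0 0' | grep -E "pos|force"
python3 - <<'E'
from h import *
import cv2
a=bot.camera("top");b=bot.camera("scene")
bot_b2=bot.camera("scene");print(np.abs(b.astype(int)-bot_b2)[230:320,250:330].max())
A=cv2.resize(a[180:310,320:400],None,fx=4.6,fy=4.6,interpolation=cv2.INTER_CUBIC)
B=cv2.resize(b[235:315,250:330],(425,598),interpolation=cv2.INTER_CUBIC)
cv2.imwrite("pics/f7.png",cv2.convertScaleAbs(np.hstack([A,B]),alpha=2)) if A.shape[0]==598 else print(A.shape)
E
```

```text
ee_pos: [0.625, -0.3323, 0.2978]
wrist_force: [-0.4, -0.6, -0.5]
grasp_force: 0.0
4
```

View pics/f7.png

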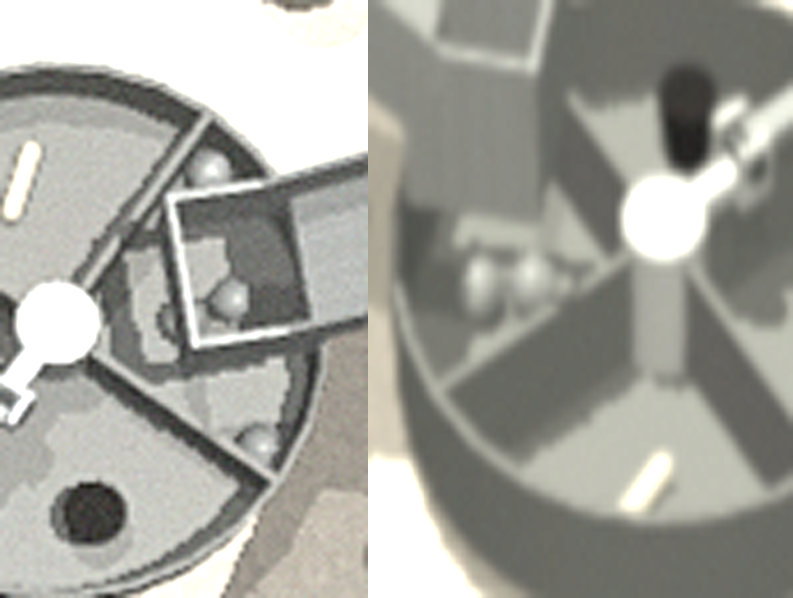

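The top view shows three balls, at (210,165), (232,298) and (260,443), and the scene view shows two, at (480,280) and (533,275). I'll cross-match them through the calibration.

```bash
python3 - <<'E'
from h import *
np.set_printoptions(precision=4,suppress=True)
ax=np.array([.5702,.0322]);th=np.radians(143.5);u=np.array([np.cos(th),np.sin(th)]);v=np.array([-u[1],u[0]])
for n,l in (("top",[(210,165),(232,298),(260,443)]),("scene",[(480,280),(533,275)])):
  for p in l:
    px=(320+p[0]/4.6,180+p[1]/4.6) if n=="top" else (250+(p[0]-368)/425*80,235+p[1]/598*80)
    P=onz(n,*px,.035);d=P[:2]-ax
    print(n,P,"car xy",d@u,d@v,"r",np.hypot(*d),"in top crop",(proj("top",P)-[320,180])*4.6)
E
```

```text
top [ 0.6463 -0.0376  0.035 ] car xy -0.10266498108595729 0.010877393177751264 r 0.10323960491847767 in top crop [210. 165.]
top [ 0.5872 -0.0458  0.035 ] car xy -0.06002833949536941 0.052551719297157774 r 0.07978148120747441 in top crop [232. 298.]
top [ 0.5239 -0.0562  0.035 ] car xy -0.015387348521452685 0.09856970098237725 r 0.09976350257622231 in top crop [260. 443.]
scene [ 0.5856 -0.0451  0.035 ] car xy -0.05830881288604429 0.05296492320407462 r 0.07877309661422006 in top crop [230.5    301.7169]
scene [ 0.5763 -0.0243  0.035 ] car xy -0.03846646368062239 0.04176907466697255 r 0.056783135054589665 in top crop [182.9513 323.2982]
```

All four balls are distinct and lie in comp1 (carousel x below -15 mm, y above 10 mm, radius at most 103 mm). They are at rest and the robot is clear, so I'm handing the job in.

```bash
python3 -c "
from workcell import bot
print(bot.job_done())"
```

```text
the job is handed in; nothing more can be done
None
```

I handed the job in: the handle is folded out, the ball compartment is within about 1° of square under the spout, and by my camera measurements all four steel balls lie at rest in it; the hand-in call returned no verdict.

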